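# Set the microscope's focus stop to the gauge

## Task

Set the microscope's focus stop so that its head cannot be run down onto the samples: pick up the red-handled gauge and slide its blade, flat on the base, under the brass foot of the stop until the line on the blade is below the middle of the foot. Then turn the blue stop knob until the foot just drags on the blade, so that it can still be drawn with a light pull of about 3 N, never clamping it hard. Leave the gauge in the gap, on its line and with that drag on it, so that I can feel it too, and leave the vials and the shell dish alone.

Things in the scene. Friction and masses are not known exactly. Their poses are not given: they have to be found in the camera images.
- stand: Ivory microscope base and column, fixed. Origin on the table below the stop screw's axis; z up, +y to the free rear edge, -y to column and head. Flat hard rear deck 30 mm high: x -120 to 120, y -85 to 45 mm. Column from y -85 on, head beyond it, up to 380 mm high. Stop bracket arm over y -85 to 13, 30 mm wide, 78 to 94 mm high. A vial stands on the deck's +x side; its -x side is empty.
- stop_axis (a point): Steel spot on the deck, 30 mm above the table, straight below the stop's brass foot (17 mm across, flat): the gauge's mark belongs here. Slide the blade in along the stand's +x from the empty -x side, lying flat on the deck. The foot only moves up and down; it starts with 1.0 to 2.8 mm of play over a 3 mm blade. It is sprung: past first touch its squeeze grows by 19 N per rad of the knob.
- knob_grip (a point): Centre of the blue fluted stop knob on top of the bracket: round, upright axis, 36 mm across, 34 mm tall (107 to 141 mm above the table, the same to 1 mm at all times). Stiff to turn (0.05 N m); stays where it is left and does not rise or sink.
- stop_knob (a joint): Angle of the stop knob, rad; grows clockwise seen from above, which lowers the foot 6 mm a turn (0.95 mm per rad). Free from -0.2 to 5. The focus block is parked at a slightly different height each time, so the angle at which the foot touches differs too.
- gauge_grip (a point): Centre for gripping the gauge's upright red handle: 10 mm thick (y), 28 mm long (x), its top 14 mm above this point, underside of the blade 26 mm below. x axis along the blade to its tip. The gauge weighs 55 to 90 g and starts lying on the table.
- gauge_mark (a point): Gauging point on the steel blade, 90 mm ahead of the handle's centre along x, at the engraved line, half-way through the 3 mm blade. The blade is 20 mm wide; its thinned tip ends 21 mm beyond the mark. Drawn lengthwise, the blade drags with about 0.6 times the foot's squeeze (0.5 to 0.7).
- vial_deck_mid (a point): Sample vial with red cap, 31 mm across, 60 mm tall, on the deck; this point is half-way up. Leave it alone.
- vial_table_mid (a point): The same kind of vial, standing on the table. Leave it alone.
- shell_dish: Shallow dish of shells, 90 mm across, 14 mm tall, on the table; origin under its centre. Leave it alone.
Mind the look-alikes: they are no part of the job. What is meant by the part that bears gauge_grip is not orange, purple or turquoise, and is the larger of those in its own colour.

How it is judged:
By the outcome, as a careful person would: the job done as asked, in the order asked, and still so for the second after the job is handed in, with the robot touching nothing.
It also fails if it takes over 72 s, if anything falls off the work surface, if the arm or the gripper's body presses on something with over 40 N, if the wrist force passes 120 N, or if a joint passes its speed limit or range.

## Robot

A 6-joint arm with a two-finger parallel gripper is mounted at the origin on the work surface. World frame = base frame: x ahead of the robot, y to its left, z up, the work surface at z = 0. Lengths are in m, angles in rad, forces in N, time in s.
With the tool pointing down it reaches from about 0.275 to 0.875 m from the base axis. Payload 12.5 kg.
Tool frame: the origin (TCP) lies at the very end of the fingers, on their centre line; the grasp point (between the pads) lies 19 mm behind it; z points along the fingers, y is the line along which they close (so a half turn about z gives the same grasp; the last joint's range is limited). The gripper opens to 85 mm and grips with 20 to 120 N. Pads are 22 mm wide; open, the fingers measure 114 mm over their backs; the gripper's body (76 mm by 85 mm) begins 54 mm behind the grasp point. The pads swing forward as they close: fully open they stand 13 mm farther back than shut.
Start: joints at [-1.202, 0.351, 1.652, -0, 1.139, -0.085], TCP at [0.241, -0.494, 0.231] pointing down, gripper open.
Joint ranges: [-2.75, 2.75], [-0.79, 2.1], [0.01, 2.65], [-1.57, 4.71], [0.07, 3.14], [-2.87, 2.87]. Speed limits (rad/s): [2.22, 2.22, 2.79, 3.14, 3.14, 3.14].

## Interface

Orientations are given as a unit quaternion [w, x, y, z].
In Python, from bench import readout, viewer, hand_in gives the robot as it stands.
- The arm moves only by the tool send_rows, never from a script. Its argument "rows" is a list of rows, each a list of 2 entries, a list of its own where there are three numbers: the shift along the tool's x, y, z in m, then the turn about the tool's z in rad. A call has 1 to 5 rows; each row shifts and turns the commanded pose from where the row before left it, along the tool's axes as they then stand; what a row does not reach is not made up. A row lasts 1/10 s, in which the tool goes at most 50 mm and 8.59 degrees, less where a joint would pass 70% of its speed; a pose out of reach is approached as far as the arm can. A call with a gripper value outside its range is refused whole. "claw" is the opening, from -1 (shut) to 1 (fully open), set as the call begins (left out, the last holds). The fingers move at their own pace and stop on an object; the grip force is fixed at half the most. Time passes only in rows, so rows that do not move let the fingers close. It gives the time, the measured TCP pose, the force, the opening and the grip force at its end, in the units of the state.
- readout.sense(): the state, without advancing time (a new reading comes with each control period).
- viewer.read_camera(name): name is "side" or "top"; returns the picture (480x640x3 uint8, red, green, blue); there is no depth.
- viewer.calibration(name): a dict with "fovy" (degrees; the focal length in pixels is half the picture's height over the tangent of half this angle, whatever the lens; pixels are square), "cx", "cy" (the principal point, pixels), "R" (3x3) and "t" (3): a world point X has camera coordinates R X + t. Camera axes: x right, y down, z forward; pixel columns grow to the right and rows downward; lengths in m; the calibration is good to about 2 mm. A picture is of the moment at which its call begins. calibration takes no time and is no camera call.
- hand_in(): hands the job in; it is judged then, once.
The state is a dict: "clock": time; "joints": joint angles; "joint_velocities": joint speeds; "tau": joint torques, N m; "eef_pos": TCP position; "orientation": TCP orientation; "force": force on the tool from outside, world axes, zero at the start; "wrist_torque": the same for the moment, N m; "finger_gap": finger opening in m; "finger_force": force on a finger pad.
Only numpy, scipy, OpenCV 4.12 (cv2) and the standard library are available. Lean on these libraries where they do the work, as an engineer would, in place of code of your own. Each camera call takes 0.05 s, during which the arm holds its last target. There are 200 camera calls.

## Working session

There is one attempt and no reset: what is moved stays moved. The work goes in short steps, Python scripts to look and compute and a tool call to move; the robot and the scene stay as the last step left them, time stands still between calls to the robot, and variables do not carry over. Pictures are saved under pics/ and viewed, at most 10 in all, crops included, and the job is handed in when it is done.

Besides the shell and the picture viewer there is one more tool, called after ">>>" by a JSON object that holds its "method" and its "body". send_rows: Moves the arm, as the interface text tells. Its arguments: {"type":"object","properties":{"rows":{"type":"array"},"claw":{"type":"number"}},"required":["rows"]}

```bash
mkdir -p pics; python3 - <<'E'
from bench import readout, viewer
import cv2
for n in("side","top"):
    cv2.imwrite(f"pics/{n}0.png",viewer.read_camera(n)[:,:,::-1])
    c=viewer.calibration(n);print(n,c)
s=readout.sense();print(s)
E
```

```text
side {'fovy': 49.493392106581666, 'cx': 311.2293578542858, 'cy': 247.0408260458087, 'R': array([[-0.89032517, -0.45499211,  0.0174146 ],
       [-0.26072664,  0.47808625, -0.83872234],
       [ 0.37328637, -0.75127606, -0.54428078]]), 't': array([0.61330501, 0.11490422, 0.81648517])}
top {'fovy': 55.85548552660589, 'cx': 309.5297638742773, 'cy': 238.0462763457186, 'R': array([[ 0.0106921 , -0.99992914,  0.00523318],
       [-0.99624019, -0.01110232, -0.0859199 ],
       [ 0.08597191, -0.00429484, -0.9962883 ]]), 't': array([0.234623  , 0.58011374, 0.85601499])}
{'clock': 0.1, 'joints': array([-1.20156172e+00,  3.51158573e-01,  1.65235897e+00, -2.11813449e-05,
        1.13911178e+00, -8.45533454e-02]), 'joint_velocities': array([-0.0007588 , -0.00030368, -0.00174786, -0.0006482 ,  0.00158851,
       -0.00047593]), 'tau': array([ 2.01734161e-03, -5.06832540e+01, -2.91875911e+01, -1.26426281e-05,
        2.62711546e-03,  7.95409989e-06]), 'eef_pos': array([ 0.24103787, -0.49403461,  0.23082571]), 'orientation': array([-5.11727243e-04,  9.74368672e-01,  2.24956488e-01, -8.30505889e-05]), 'force': array([ 0.0114581 , -0.6937848 , -0.03533879]), 'wrist_torque': array([ 0.00670344, -0.02657413,  0.00966514]), 'finger_force': 0.0, 'finger_gap': 0.08553599216653858}
```

View pics/side0.png

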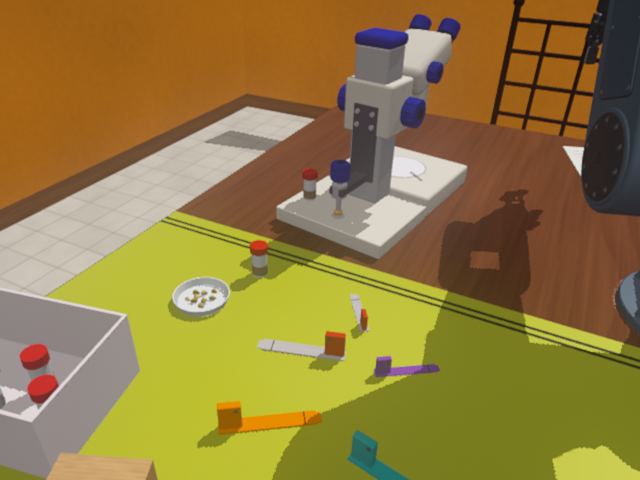

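View pics/top0.png

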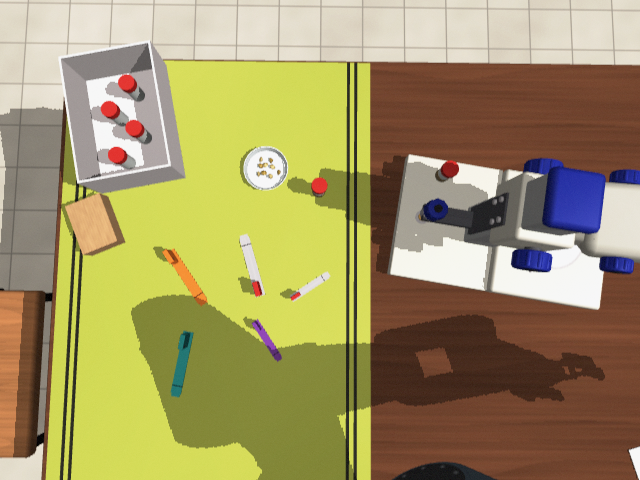

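The side view shows the large red gauge with its handle at (335,344) and the knob at (340,172). In the top view, the handle is at (258,288), the blade tip at (244,236) and the knob at (435,210). The rear deck edge runs from (408,154) to (390,274). Next I'll enlarge both areas.

```bash
python3 - <<'E'
import cv2,numpy as np
t=cv2.imread("pics/top0.png");s=cv2.imread("pics/side0.png")
a=cv2.resize(t[225:305,225:325],None,fx=4,fy=4,interpolation=cv2.INTER_CUBIC)   #400x320
b=cv2.resize(t[145:285,380:500],None,fx=3.3333,fy=3.3333,interpolation=cv2.INTER_CUBIC)[:467]
c=cv2.resize(s[320:370,250:350],None,fx=4,fy=4,interpolation=cv2.INTER_CUBIC) #400x200
im=np.zeros((520,800,3),np.uint8);im[:320,:400]=a;im[320:520,:400]=c;im[:b.shape[0],400:400+b.shape[1]]=b[:,:400]
cv2.imwrite("pics/crop1.png",im)
d=cv2.resize(s[150:260,270:400],None,fx=5,fy=5,interpolation=cv2.INTER_CUBIC)
cv2.imwrite("pics/crop2.png",d)
E
```

```text
(no output)
```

View pics/crop1.png

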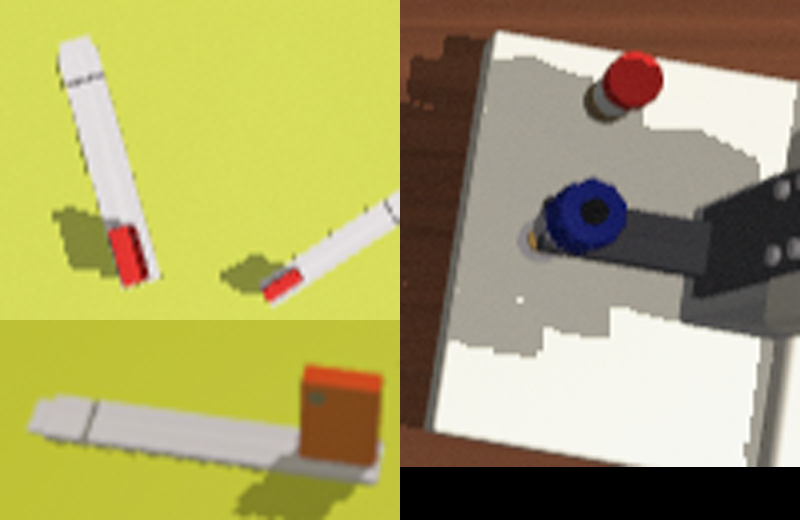

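View pics/crop2.png

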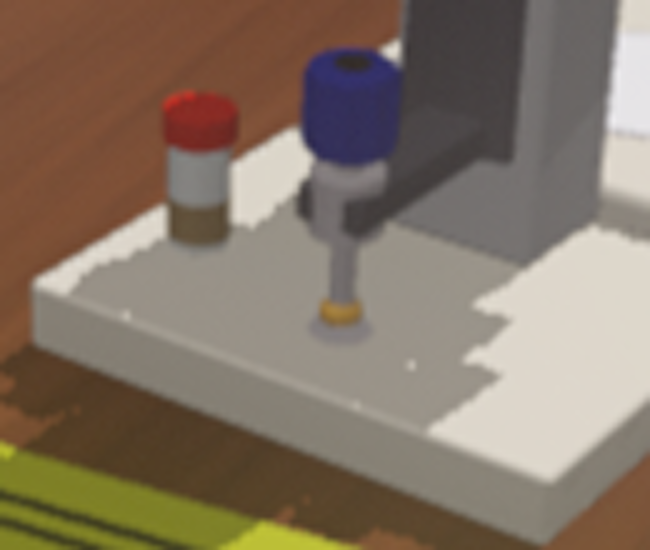

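The crops give these points. Top view: handle top ≈ (255.6,288.6), line ≈ (245.2,244.4), deck corners ≈ (408.8,154.1) and (390.6,273.9), knob top ≈ (438.3,208.2). Side view: handle top ≈ (335.1,333.9), line ≈ (272.6,345.1), deck corners ≈ (277,206.5) and (380.3,246.1), spot ≈ (338,215.2), knob top ≈ (340.1,162).

```bash
cat > h.py <<'E'
import numpy as np
from bench import viewer
from scipy.spatial.transform import Rotation as Ro
C={n:viewer.calibration(n) for n in("side","top")}
def f(c): return 240/np.tan(np.radians(c["fovy"]/2))
def onz(n,uv,z):
    c=C[n];d=c["R"].T@np.array([(uv[0]-c["cx"])/f(c),(uv[1]-c["cy"])/f(c),1]);o=-c["R"].T@c["t"]
    return (o+d*(z-o[2])/d[2])
def proj(n,X):
    c=C[n];p=c["R"]@np.asarray(X)+c["t"];return p[:2]/p[2]*f(c)+[c["cx"],c["cy"]]
def yaw(s): # tool x-axis direction in world, degrees; s state
    w,x,y,z=s["orientation"];m=Ro.from_quat([x,y,z,w]).as_matrix();return np.degrees(np.arctan2(m[1,0],m[0,0])),m
E
python3 - <<'E'
from h import *
np.set_printoptions(precision=4,suppress=True)
P=dict(handle=(.04,(255.6,288.6),(335.1,333.9)),mark=(.003,(245.2,244.4),(272.6,345.1)),c1=(.03,(408.8,154.1),(277,206.5)),c2=(.03,(390.6,273.9),(380.3,246.1)),spot=(.03,None,(338,215.2)),knob=(.141,(438.3,208.2),(340.1,162)))
for k,(z,a,b) in P.items(): print(k,a and onz("top",a,z),onz("side",b,z))
from bench import readout
print(yaw(readout.sense()))
E
```

```text
handle [0.4791 0.3419 0.04  ] [0.4785 0.341  0.04  ]
mark [0.5653 0.3686 0.003 ] [0.5636 0.3674 0.003 ]
c1 [0.7448 0.0476 0.03  ] [0.7421 0.0474 0.03  ]
c2 [0.5097 0.0845 0.03  ] [0.5078 0.0857 0.03  ]
spot None [0.6203 0.0206 0.03  ]
knob [0.6208 0.0233 0.141 ] [0.6222 0.0192 0.141 ]
(np.float64(26.000640505127635), array([[ 0.8988,  0.4384, -0.0004],
       [ 0.4384, -0.8988,  0.001 ],
       [ 0.0001, -0.001 , -1.    ]]))
```

>>> {"method": "send_rows", "body": {"rows": [[[0.029,-0.0323,0],0],[[0.029,-0.0323,0],0],[[0.029,-0.0323,0],0],[[0.029,-0.0323,0],0],[[0.029,-0.0323,0],0]], "claw": 1}}

```text
clock: 0.6
eef_pos: [0.3006, -0.2839, 0.2311]
orientation: [-0.0, 0.974, 0.225, -0.0]
force: [1.0, -0.1, 0.4]
finger_gap: 0.0853
finger_force: 0.0
```

>>> {"method": "send_rows", "body": {"rows": [[[0.029,-0.0323,0],0],[[0.029,-0.0323,0],0],[[0.029,-0.0323,0],0],[[0.029,-0.0323,0],0],[[0.029,-0.0323,0],0]]}}

```text
clock: 1.1
eef_pos: [0.3602, -0.0752, 0.2313]
orientation: [0.0, 0.974, 0.225, 0.0]
force: [0.5, -0.4, 0.1]
finger_gap: 0.0851
finger_force: 0.0
```

>>> {"method": "send_rows", "body": {"rows": [[[0.029,-0.0323,0],0],[[0.029,-0.0323,0],0],[[0.029,-0.0323,0],0],[[0.029,-0.0323,0],0],[[0.029,-0.0323,0],0]]}}

```text
clock: 1.6
eef_pos: [0.4197, 0.1338, 0.2312]
orientation: [0.0, 0.974, 0.225, -0.0]
force: [0.8, -0.4, 0.1]
finger_gap: 0.0853
finger_force: 0.0
```

>>> {"method": "send_rows", "body": {"rows": [[[0.029,-0.0323,0.02],0],[[0.029,-0.0323,0.02],0],[[0.029,-0.0323,0.02],0],[[0.029,-0.0323,0.02],0],[[0.029,-0.0323,0.02],0]]}}

```text
clock: 2.1
eef_pos: [0.4792, 0.3423, 0.13]
orientation: [0.0, 0.974, 0.225, -0.0]
force: [1.4, -0.6, 0.3]
finger_gap: 0.0856
finger_force: 0.0
```

>>> {"method": "send_rows", "body": {"rows": [[[0,0,0],0.1],[[0,0,0],0.0536],[[0,0,0],0]]}}

```text
clock: 2.4
eef_pos: [0.4789, 0.3407, 0.1306]
orientation: [0.0, 0.989, 0.149, -0.001]
force: [0.3, -0.2, 0.5]
finger_gap: 0.0852
finger_force: 0.0
```

>>> {"method": "send_rows", "body": {"rows": [[[0,-0.0008,0.04],0],[[0,0,0.04],0],[[0,0,0.03],0],[[0,0,0.0105],0],[[0,0,0],0]]}}

```text
clock: 2.9
eef_pos: [0.4786, 0.3409, 0.0101]
orientation: [0.0, 0.989, 0.15, -0.001]
force: [0.5, -0.7, -0.6]
finger_gap: 0.0857
finger_force: 0.0
```

>>> {"method": "send_rows", "body": {"rows": [[[0,0,0],0],[[0,0,0],0],[[0,0,0],0],[[0,0,0],0],[[0,0,0],0]], "claw": -1}}

```text
clock: 3.4
eef_pos: [0.4791, 0.3414, 0.0112]
orientation: [-0.0, 0.989, 0.15, 0.0]
force: [-0.2, -0.9, 1.0]
finger_gap: 0.0119
finger_force: 0.0
```

>>> {"method": "send_rows", "body": {"rows": [[[0,0,0],0],[[0,0,0],0]]}}

```text
clock: 3.6
eef_pos: [0.4792, 0.3415, 0.0113]
orientation: [-0.0, 0.989, 0.15, 0.0]
force: [-0.3, -0.8, 6.4]
finger_gap: 0.0091
finger_force: 59.2
```

>>> {"method": "send_rows", "body": {"rows": [[[0,0,-0.02],0],[[0,0,-0.04],0],[[0,0,-0.04],0],[[0,0,0],0],[[0,0,0],0]]}}

```text
clock: 4.1
eef_pos: [0.4791, 0.3414, 0.1111]
orientation: [-0.0, 0.989, 0.15, 0.0]
force: [-0.1, -1.3, -2.0]
finger_gap: 0.0089
finger_force: 58.5
```

```bash
python3 - <<'E'
from h import *
from bench import readout
import cv2
a=viewer.read_camera("top")[:,:,::-1];b=viewer.read_camera("side")[:,:,::-1]
s=readout.sense();y,m=yaw(s);p=s["eef_pos"];print(p,y,s["force"],s["finger_gap"])
X=p+m@[.09,0,0]+[0,0,-.0095];print("expected mark",X,proj("top",X),proj("side",X))
u=proj("top",X).astype(int);v=proj("side",X).astype(int)
f1=lambda i,u:cv2.resize(i[max(u[1]-50,0):u[1]+50,max(u[0]-50,0):u[0]+50],(400,400),interpolation=cv2.INTER_CUBIC)
print(u-50,v-50)
cv2.imwrite("pics/held.png",np.hstack([f1(a,u),f1(b,v)]))
E
```

```text
[0.47827391 0.3409141  0.10946693] 17.20164850047557 [ 0.5523763   0.34858854 -0.97045671] 0.00883794179944897
expected mark [0.56424799 0.36753023 0.09977172] [238.35233093 241.05189812] [270.46453494 291.74802646]
[188 191] [220 241]
```

View pics/held.png

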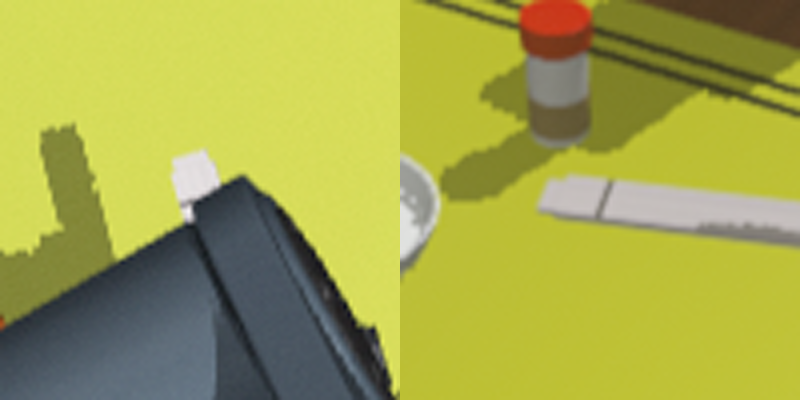

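>>> {"method": "send_rows", "body": {"rows": [[[0,0,0],0.1145],[[0,0,0],0.1145],[[0,0,0],0.1145],[[0,0,0],0.1145],[[0.0063,0.0367,0],0]]}}

```text
clock: 4.7
eef_pos: [0.4789, 0.3058, 0.1092]
orientation: [0.0, 0.997, -0.08, -0.001]
force: [1.5, -1.1, -0.5]
finger_gap: 0.0089
finger_force: 58.6
```

>>> {"method": "send_rows", "body": {"rows": [[[0.0063,0.0367,0],0],[[0.0063,0.0367,0],0],[[0.0063,0.0367,0],0],[[0.0063,0.0367,0],0],[[0.0063,0.0367,0],0]]}}

```text
clock: 5.2
eef_pos: [0.4808, 0.1164, 0.1095]
orientation: [0.0, 0.997, -0.079, -0.001]
force: [0.1, 0.7, -1.7]
finger_gap: 0.0094
finger_force: 58.6
```

>>> {"method": "send_rows", "body": {"rows": [[[0.0063,0.0367,0],0],[[0.0063,0.0367,0.0],0],[[0,0,0.03],0],[[0,0,0.03],0],[[0,0,0],0]]}}

```text
clock: 5.7
eef_pos: [0.4798, 0.0431, 0.0471]
orientation: [0.0, 0.997, -0.079, -0.004]
force: [-0.5, -0.1, -0.5]
finger_gap: 0.009
finger_force: 58.7
```

```bash
python3 - <<'E'
from h import *
from bench import readout
import cv2
b=viewer.read_camera("side")[:,:,::-1]
s=readout.sense();y,m=yaw(s);print(s["eef_pos"],y,s["force"],s["finger_gap"]);print(m)
cv2.imwrite("pics/pre.png",cv2.resize(b[150:280,270:430],None,fx=4,fy=4,interpolation=cv2.INTER_CUBIC))
E
```

```text
[0.48099842 0.04340398 0.04901823] -9.053068592066099 [ 1.17480492 -0.3454968  -0.76386031] 0.008784263561217342
[[ 9.87529673e-01 -1.57345157e-01 -5.25805558e-03]
 [-1.57347089e-01 -9.87543362e-01  4.67532887e-05]
 [-5.19991428e-03  7.81169478e-04 -9.99986175e-01]]
```

View pics/pre.png

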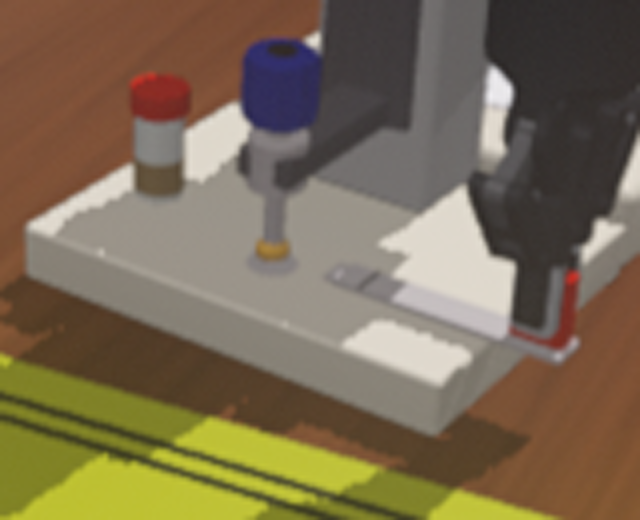

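The side view shows the blade in line with the foot: mark at crop (372,283), spot at (274,263). Lowering onto the deck next.

>>> {"method": "send_rows", "body": {"rows": [[[0,0,0.004],0],[[0,0,0.003],0],[[0,0,0.001],0],[[0,0,0],0],[[0,0,0],0]]}}

```text
clock: 6.25
eef_pos: [0.4828, 0.0435, 0.0432]
orientation: [-0.0, 0.997, -0.079, 0.0]
force: [-0.8, 0.7, -1.0]
finger_gap: 0.009
finger_force: 58.7
```

>>> {"method": "send_rows", "body": {"rows": [[[0,0,0.001],0],[[0,0,0],0],[[0,0,0],0]]}}

```text
clock: 6.55
eef_pos: [0.4826, 0.0435, 0.0418]
orientation: [0.0, 0.997, -0.079, 0.0]
force: [0.1, 1.0, -0.2]
finger_gap: 0.009
finger_force: 58.7
```

>>> {"method": "send_rows", "body": {"rows": [[[0,0,0.001],0],[[0,0,0],0],[[0,0,0],0]]}}

```text
clock: 6.85
eef_pos: [0.4829, 0.0435, 0.0412]
orientation: [-0.0, 0.997, -0.079, 0.0]
force: [-0.7, 0.5, 6.4]
finger_gap: 0.0089
finger_force: 59.7
```

>>> {"method": "send_rows", "body": {"rows": [[[0.005,0,0],0],[[0.005,0,0],0],[[0.005,0,0],0],[[0.005,0,0],0],[[0.0,0,0],0]]}}

```text
clock: 7.35
eef_pos: [0.5035, 0.0402, 0.0413]
orientation: [-0.0, 0.997, -0.079, 0.001]
force: [1.5, -0.5, 5.9]
finger_gap: 0.0088
finger_force: 59.4
```

>>> {"method": "send_rows", "body": {"rows": [[[0.006,0,0],0],[[0.006,0,0],0],[[0.006,0,0],0],[[0.006,0,0],0],[[0.005,0,0],0]]}}

```text
clock: 7.85
eef_pos: [0.5313, 0.0358, 0.0413]
orientation: [-0.0, 0.997, -0.079, 0.0]
force: [-2.2, 0.3, 9.0]
finger_gap: 0.0092
finger_force: 60.1
```

>>> {"method": "send_rows", "body": {"rows": [[[0,0,0],0],[[0.0,0,0],0],[[0,0,0],0]]}}

```text
clock: 8.15
eef_pos: [0.5317, 0.0357, 0.0413]
orientation: [-0.0, 0.997, -0.079, 0.001]
force: [1.3, -0.1, 5.9]
finger_gap: 0.0089
finger_force: 59.6
```

```bash
python3 - <<'E'
from h import *
from bench import readout
import cv2
b=viewer.read_camera("side")[:,:,::-1]
s=readout.sense();y,m=yaw(s);print(s["eef_pos"],y,s["force"],s["finger_gap"])
print(proj("side",[.6205,.0215,.033]))
cv2.imwrite("pics/in.png",cv2.resize(b[170:250,290:410],None,fx=6,fy=6,interpolation=cv2.INTER_CUBIC))
E
```

```text
[0.53169845 0.03575059 0.04129327] -9.04073447416214 [ 0.96592772 -0.41287103  5.60907432] 0.00933241263359976
[337.75155279 214.03576646]
```

View pics/in.png

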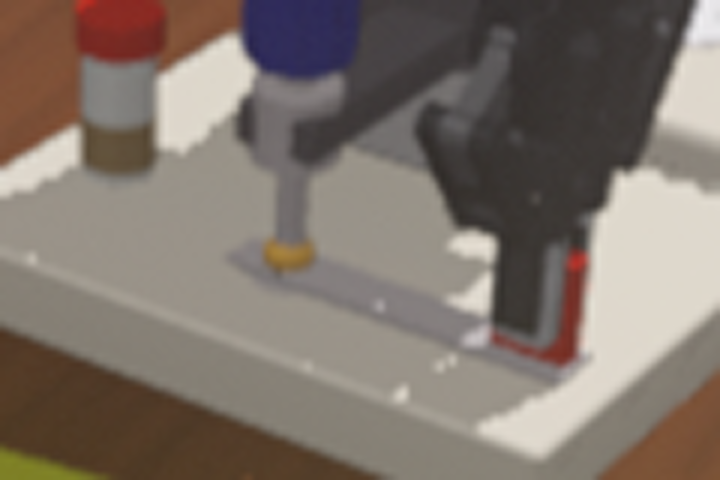

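```bash
python3 - <<'E'
from h import *
for e in(.009,.010):print(proj("side",[.6205+.157*e,.0215+.988*e,.033]))
for d in(-.003,.003):print(d,proj("side",[.6221+.9876*d,.0314-.157*d,.033]))
for z in(.034,.036,.04):print(z,proj("side",[.6205,.0215,z]))
E
```

```text
[335.17337261 215.84019814]
[334.88496364 216.04205148]
-0.003 [336.15559927 216.51435661]
0.003 [333.58121353 215.57267472]
0.034 [337.77474378 213.58713191]
0.036 [337.82120057 212.68841559]
0.04 [337.91441451 210.8851723 ]
```

>>> {"method": "send_rows", "body": {"rows": [[[0.001,0,0],0],[[0,0,0],0]]}}

```text
clock: 8.4
eef_pos: [0.5322, 0.0356, 0.0413]
orientation: [-0.0, 0.997, -0.079, 0.0]
force: [-1.1, -0.8, 8.3]
finger_gap: 0.0088
finger_force: 60.0
```

>>> {"method": "send_rows", "body": {"rows": [[[0,0,0],0],[[0,0,0],0],[[0,0,0],0],[[0,0,0],0]], "claw": 1}}

```text
clock: 8.8
eef_pos: [0.5318, 0.0356, 0.0406]
orientation: [0.0, 0.997, -0.079, -0.0]
force: [-0.4, 0.2, 0.4]
finger_gap: 0.0669
finger_force: 0.0
```

>>> {"method": "send_rows", "body": {"rows": [[[0,0,-0.043],0],[[0,0,-0.043],0],[[0,0,-0.043],0],[[0.043,0,0],0],[[0.046,0,0],0]]}}

```text
clock: 9.3
eef_pos: [0.6213, 0.0216, 0.1723]
orientation: [-0.0, 0.997, -0.079, 0.002]
force: [0.7, -0.8, 0.8]
finger_gap: 0.0854
finger_force: 0.0
```

>>> {"method": "send_rows", "body": {"rows": [[[0,0,0.03],0],[[0,0,0.0305],0],[[0,0,0],0]]}}

```text
clock: 9.6
eef_pos: [0.618, 0.0231, 0.1051]
orientation: [-0.001, 0.997, -0.079, -0.003]
force: [0.2, 9.5, -3.6]
finger_gap: 0.0855
finger_force: 0.0
```

```bash
python3 - <<'E'
from h import *
from bench import readout
import cv2
b=viewer.read_camera("side")[:,:,::-1];a=viewer.read_camera("top")[:,:,::-1]
s=readout.sense();y,m=yaw(s);print(s["eef_pos"],y,s["force"],s["joints"],s["wrist_torque"])
f1=lambda i:cv2.resize(i,None,fx=4,fy=4,interpolation=cv2.INTER_CUBIC)
cv2.imwrite("pics/knob.png",np.hstack([f1(b[150:250,290:390]),f1(b[150:250,290:390][:0+100]*0+a[150:250,370:470])]))
E
```

```text
[0.6190482  0.02296785 0.10761962] -9.036420852478015 [ 0.83664736  8.59398669 -2.51599644] [-0.03880015  0.61785307  1.56065294  0.00212792  0.96599855  1.68850115] [ 1.09263216 -0.14871719 -0.14307799]
```

View pics/knob.png

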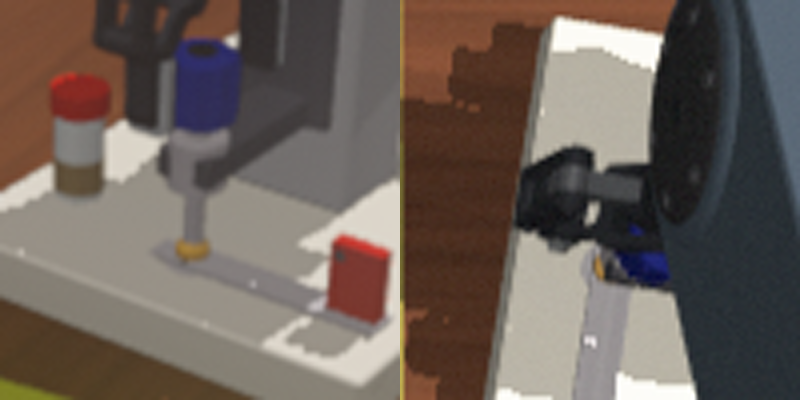

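The line shows at the foot and the handle stands free. The gripper is touching the column, though (a steady 9 N in +y). I'll raise it and turn it 90° so the fingers close along the stand's x.

>>> {"method": "send_rows", "body": {"rows": [[[0,0,-0.03],0],[[0,0,-0.03],0],[[0,0,0],-0.1428],[[0,0,0],-0.1428],[[0,0,0],-0.1428]]}}

```text
clock: 10.2
eef_pos: [0.6198, 0.0216, 0.1693]
orientation: [0.0, 0.99, 0.138, -0.0]
force: [-0.4, 0.7, 0.4]
finger_gap: 0.0851
finger_force: 0.0
```

>>> {"method": "send_rows", "body": {"rows": [[[0,0,0],-0.1428],[[0,0,0],-0.1428],[[0,0,0],-0.1428],[[0,0,0],-0.1428],[[0,0,0],-0.1428]]}}

```text
clock: 10.7
eef_pos: [0.6198, 0.0216, 0.1691]
orientation: [-0.0, 0.88, 0.475, -0.0]
force: [-0.6, -0.1, 0.4]
finger_gap: 0.0856
finger_force: 0.0
```

>>> {"method": "send_rows", "body": {"rows": [[[0,0,0],-0.1428],[[0,0,0],-0.1428],[[0,0,0],-0.1428],[[0,0,0.03],0],[[0,0,0],0]]}}

```text
clock: 11.2
eef_pos: [0.618, 0.0217, 0.1361]
orientation: [-0.002, 0.761, 0.649, -0.002]
force: [-0.7, -0.9, -0.2]
finger_gap: 0.0853
finger_force: 0.0
```

>>> {"method": "send_rows", "body": {"rows": [[[0,0,0.01],0],[[0,0,0.01],0],[[0,0,0.01],0],[[0,0,0],0]]}}

```text
clock: 11.6
eef_pos: [0.6192, 0.0216, 0.1079]
orientation: [-0.001, 0.761, 0.649, -0.001]
force: [-0.7, -0.5, -0.3]
finger_gap: 0.0855
finger_force: 0.0
```

>>> {"method": "send_rows", "body": {"rows": [[[0,0,0],0],[[0,0,0],0],[[0,0,0],0],[[0,0,0],0],[[0,0,0],0]], "claw": -1}}

```text
clock: 12.1
eef_pos: [0.6202, 0.0216, 0.11]
orientation: [0.0, 0.761, 0.649, 0.0]
force: [-0.6, 0.5, 4.7]
finger_gap: 0.0345
finger_force: 59.6
```

```bash
python3 - <<'E'
from h import *
from bench import readout
s=readout.sense();y,m=yaw(s);print(s["eef_pos"],y,s["force"],s["joints"],s["wrist_torque"],s["finger_gap"],s["finger_force"])
E
```

```text
[0.62022996 0.02160041 0.10997448] 80.95774339108065 [-0.58832462  0.52039668  4.73527902] [-4.01957939e-02  6.14934200e-01  1.55901749e+00  3.15994172e-05
  9.66614298e-01  1.17603492e-01] [0.01010996 0.15994187 0.02655667] 0.034485248928420795 59.603168964385986
```

>>> {"method": "send_rows", "body": {"rows": [[[0,0,0],0.143],[[0,0,0],0.143],[[0,0,0],0.143],[[0,0,0],0.143],[[0,0,0],0.143]]}}

```text
clock: 12.6
eef_pos: [0.6189, 0.0223, 0.1099]
orientation: [-0.001, 0.941, 0.339, -0.001]
force: [-9.3, 5.2, 11.1]
finger_gap: 0.0346
finger_force: 60.2
```

>>> {"method": "send_rows", "body": {"rows": [[[0,0,0],0.143],[[0,0,0],0.142],[[0,0,0],0]]}}

```text
clock: 12.9
eef_pos: [0.6186, 0.0229, 0.1099]
orientation: [-0.001, 0.979, 0.203, -0.001]
force: [-11.6, 6.9, 11.9]
finger_gap: 0.0346
finger_force: 60.4
```

```bash
python3 - <<'E'
from h import *
from bench import readout
s=readout.sense();y,m=yaw(s);print(s["eef_pos"],y,s["force"],s["joints"][5],s["wrist_torque"],s["finger_gap"],s["finger_force"])
E
```

```text
[0.61859142 0.022872   0.10991634] 23.382014147015607 [-11.62324038   6.88516487  11.86497578] 1.1226710731946823 [1.16630609e+00 1.71130708e+00 7.77059860e-04] 0.034621528934819026 60.38976430892944
```

>>> {"method": "send_rows", "body": {"rows": [[[0,0,0],0],[[0,0,0],0],[[0,0,0],0]], "claw": 1}}

```text
clock: 13.2
eef_pos: [0.62, 0.0215, 0.1092]
orientation: [0.0, 0.979, 0.205, 0.0]
force: [-0.0, -0.3, 0.3]
finger_gap: 0.0766
finger_force: 0.0
```

>>> {"method": "send_rows", "body": {"rows": [[[0,0,-0.03],0],[[0,0,-0.025],0],[[-0.03745,-0.02405,0],0],[[-0.03745,-0.02405,0],0],[[0,0,0.02],0.1427]]}}

```text
clock: 13.7
eef_pos: [0.5289, 0.0362, 0.1459]
orientation: [0.0, 0.991, 0.135, 0.001]
force: [0.8, 0.1, -0.4]
finger_gap: 0.0852
finger_force: 0.0
```

>>> {"method": "send_rows", "body": {"rows": [[[0,0,0.02],0.1427],[[0,0,0.03],0.1427],[[0,0,0.03],0.1427],[[0,0,0.0205],0],[[0,0,0],0]]}}

```text
clock: 14.2
eef_pos: [0.5305, 0.0355, 0.0415]
orientation: [0.0, 0.997, -0.079, -0.002]
force: [0.1, -0.1, -0.1]
finger_gap: 0.0856
finger_force: 0.0
```

>>> {"method": "send_rows", "body": {"rows": [[[0,0,0],0]]}}

```text
clock: 14.3
eef_pos: [0.5323, 0.0355, 0.0442]
orientation: [0.0, 0.997, -0.079, 0.0]
force: [-0.5, 0.7, 0.6]
finger_gap: 0.0854
finger_force: 0.0
```

>>> {"method": "send_rows", "body": {"rows": [[[0,0,0.0027],0],[[0,0,0],0],[[0,0,0],0],[[0,0,0],0],[[0,0,0],0]], "claw": -1}}

```text
clock: 14.8
eef_pos: [0.5321, 0.0356, 0.0414]
orientation: [-0.0, 0.997, -0.079, 0.0]
force: [0.5, -0.7, -0.3]
finger_gap: 0.0124
finger_force: 0.0
```

>>> {"method": "send_rows", "body": {"rows": [[[0,0,0],0],[[0,0,0],0],[[0,0,0],0]]}}

```text
clock: 15.1
eef_pos: [0.5323, 0.0356, 0.0415]
orientation: [-0.0, 0.997, -0.079, 0.0]
force: [-1.0, 0.3, 5.5]
finger_gap: 0.009
finger_force: 59.1
```

>>> {"method": "send_rows", "body": {"rows": [[[0,-0.002,0],0],[[0,0,0],0],[[0,0,0],0]]}}

```text
clock: 15.4
eef_pos: [0.5327, 0.0377, 0.0415]
orientation: [-0.0, 0.997, -0.079, 0.0]
force: [-0.4, 1.3, 5.1]
finger_gap: 0.0087
finger_force: 59.3
```

```bash
python3 - <<'E'
from h import *
from bench import readout
import cv2
b=viewer.read_camera("side")[:,:,::-1]
s=readout.sense();y,m=yaw(s);print(s["eef_pos"],y,s["force"],s["finger_gap"])
A=np.array([.6207,.0236]);yh=np.array([.1573,.9876]);xh=np.array([.9876,-.1573])
for d in(-.002,0,.002):print(d,[proj("side",[*(A+d*xh+e*yh),.033]).round(1) for e in(.0085,.01)])
cv2.imwrite("pics/in2.png",cv2.resize(b[195:235,310:370],None,fx=12,fy=12,interpolation=cv2.INTER_CUBIC))
E
```

```text
[0.53269486 0.03765958 0.0414517 ] -9.044316137269629 [-0.23377677  0.7961191   5.23336116] 0.008722537839482583
-0.002 [array([335.6, 216.5]), array([335.2, 216.8])]
0 [array([334.8, 216.2]), array([334.3, 216.5])]
0.002 [array([333.9, 215.9]), array([333.5, 216.2])]
```

View pics/in2.png

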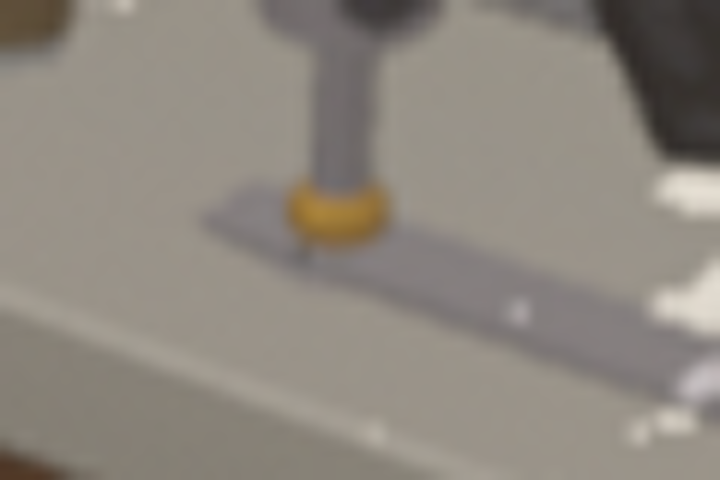

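The line shows at (334.7,215.8), within about 1 mm of the expected place relative to the foot. Next I'll ease the vertical press and pull for a drag baseline.

>>> {"method": "send_rows", "body": {"rows": [[[0,0,-0.0007],0],[[0,0,0],0],[[0,0,0],0]]}}

```text
clock: 15.75
eef_pos: [0.5321, 0.0376, 0.0416]
orientation: [0.0, 0.997, -0.079, -0.0]
force: [-0.1, -0.7, 0.2]
finger_gap: 0.0088
finger_force: 58.5
```

>>> {"method": "send_rows", "body": {"rows": [[[-0.0005,0,0],0],[[-0.0005,0,0],0],[[-0.0005,0,0],0]]}}

```text
clock: 16.05
eef_pos: [0.5307, 0.0378, 0.0417]
orientation: [-0.0, 0.997, -0.079, -0.0]
force: [0.6, 0.2, 0.3]
finger_gap: 0.0092
finger_force: 58.5
```

>>> {"method": "send_rows", "body": {"rows": [[[-0.0005,0,0],0]]}}

```text
clock: 16.15
eef_pos: [0.5303, 0.0379, 0.0418]
orientation: [0.0, 0.997, -0.079, -0.0]
force: [0.7, 0.5, -0.5]
finger_gap: 0.0091
finger_force: 58.5
```

>>> {"method": "send_rows", "body": {"rows": [[[0.0005,0,0],0],[[0.0005,0,0],0],[[0.0005,0,0],0]]}}

```text
clock: 16.45
eef_pos: [0.5319, 0.0376, 0.0418]
orientation: [-0.0, 0.997, -0.079, 0.0]
force: [-0.1, 0.0, -0.3]
finger_gap: 0.0088
finger_force: 58.5
```

>>> {"method": "send_rows", "body": {"rows": [[[0.0005,0,0],0]]}}

```text
clock: 16.55
eef_pos: [0.5324, 0.0376, 0.0418]
orientation: [-0.0, 0.997, -0.079, 0.0]
force: [0.4, 0.2, -0.5]
finger_gap: 0.0091
finger_force: 58.5
```

>>> {"method": "send_rows", "body": {"rows": [[[0,0,0],0]]}}

```text
clock: 16.65
eef_pos: [0.5324, 0.0376, 0.0418]
orientation: [-0.0, 0.997, -0.079, 0.0]
force: [-0.3, -0.4, -0.1]
finger_gap: 0.0087
finger_force: 58.5
```

>>> {"method": "send_rows", "body": {"rows": [[[0,0,0],0],[[0,0,0],0],[[0,0,0],0],[[0,0,-0.045],0],[[0,0,-0.026],-0.1375]], "claw": 1}}

```text
clock: 17.15
eef_pos: [0.5327, 0.0376, 0.1146]
orientation: [-0.0, 1.0, -0.01, 0.0]
force: [0.8, -0.7, 0.1]
finger_gap: 0.0804
finger_force: 0.0
```

>>> {"method": "send_rows", "body": {"rows": [[[0,0,-0.026],-0.1375],[[0,0,-0.026],-0.1375],[[0,0,0],-0.1375],[[0,0,0],-0.1375],[[0,0,0],-0.1375]]}}

```text
clock: 17.65
eef_pos: [0.5323, 0.0376, 0.165]
orientation: [0.0, 0.944, 0.33, 0.0]
force: [0.2, -0.1, 0.1]
finger_gap: 0.0851
finger_force: 0.0
```

>>> {"method": "send_rows", "body": {"rows": [[[0,0,0],-0.1375],[[0,0,0],-0.1375],[[0.0202,0.03965,0],0],[[0.0202,0.03965,0],0],[[0,0,0],0]]}}

```text
clock: 18.15
eef_pos: [0.6238, 0.0228, 0.1645]
orientation: [0.001, 0.891, 0.454, 0.001]
force: [-1.1, 0.2, -0.2]
finger_gap: 0.0852
finger_force: 0.0
```

>>> {"method": "send_rows", "body": {"rows": [[[0,0,0.02],0],[[0,0,0.02],0],[[0,0,0.0155],0],[[0,0,0],0]]}}

```text
clock: 18.55
eef_pos: [0.6188, 0.0237, 0.1072]
orientation: [-0.001, 0.891, 0.454, -0.002]
force: [-0.4, 0.1, 0.6]
finger_gap: 0.0855
finger_force: 0.0
```

>>> {"method": "send_rows", "body": {"rows": [[[0,0,0],0],[[0,0,0],0],[[0,0,0],0],[[0,0,0],0],[[0,0,0],0]], "claw": -1}}

```text
clock: 19.05
eef_pos: [0.6205, 0.0237, 0.1104]
orientation: [0.0, 0.891, 0.454, 0.0]
force: [-1.6, 1.0, 6.3]
finger_gap: 0.0349
finger_force: 59.4
```

>>> {"method": "send_rows", "body": {"rows": [[[0,0,0],0.1125],[[0,0,0],0.1125],[[0,0,0],0.1125],[[0,0,0],0.1125],[[0,0,0],0]]}}

```text
clock: 19.55
eef_pos: [0.6204, 0.0238, 0.1104]
orientation: [0.0, 0.97, 0.242, 0.0]
force: [-2.7, 1.1, 6.3]
finger_gap: 0.0348
finger_force: 59.2
```

>>> {"method": "send_rows", "body": {"rows": [[[0,0,0],0],[[0,0,0],0],[[0,0,0],0],[[0,0,-0.03],0],[[0,0,-0.0255],0]], "claw": 1}}

```text
clock: 20.05
eef_pos: [0.62, 0.0236, 0.1653]
orientation: [-0.0, 0.97, 0.244, -0.0]
force: [-0.3, 0.1, 0.6]
finger_gap: 0.0855
finger_force: 0.0
```

>>> {"method": "send_rows", "body": {"rows": [[[-0.03543,-0.02693,0],0],[[-0.03543,-0.02693,0],0],[[0,0,0.02],0.13],[[0,0,0.02],0.13],[[0,0,0.02],0.13]]}}

```text
clock: 20.55
eef_pos: [0.5324, 0.0377, 0.1045]
orientation: [0.0, 0.999, 0.049, 0.001]
force: [0.4, 0.5, -0.6]
finger_gap: 0.0853
finger_force: 0.0
```

>>> {"method": "send_rows", "body": {"rows": [[[0,0,0.02],0.13],[[0,0,0.02],0.13],[[0,0,0.02],0],[[0,0,0.0033],0],[[0,0,0],0]]}}

```text
clock: 21.05
eef_pos: [0.5322, 0.0376, 0.0414]
orientation: [0.0, 0.997, -0.079, -0.0]
force: [0.4, 0.0, 1.1]
finger_gap: 0.0857
finger_force: 0.0
```

>>> {"method": "send_rows", "body": {"rows": [[[0,0,0],0],[[0,0,0],0],[[0,0,0],0],[[0,0,0],0],[[0,0,0],0]], "claw": -1}}

```text
clock: 21.55
eef_pos: [0.5324, 0.0376, 0.0417]
orientation: [-0.0, 0.997, -0.079, 0.0]
force: [0.1, 0.1, 0.1]
finger_gap: 0.0122
finger_force: 0.0
```

>>> {"method": "send_rows", "body": {"rows": [[[0,0,0],0],[[0,0,0],0]]}}

```text
clock: 21.75
eef_pos: [0.5326, 0.0376, 0.0418]
orientation: [-0.0, 0.997, -0.079, 0.0]
force: [0.1, 0.4, 6.2]
finger_gap: 0.0089
finger_force: 59.1
```

>>> {"method": "send_rows", "body": {"rows": [[[0,0,-0.0004],0],[[0,0,0],0],[[-0.0005,0,0],0],[[-0.0005,0,0],0],[[-0.0005,0,0],0]]}}

```text
clock: 22.25
eef_pos: [0.5308, 0.0379, 0.0418]
orientation: [-0.0, 0.997, -0.079, -0.0]
force: [0.5, 0.9, -0.0]
finger_gap: 0.0094
finger_force: 58.6
```

>>> {"method": "send_rows", "body": {"rows": [[[-0.0005,0,0],0]]}}

```text
clock: 22.35
eef_pos: [0.5303, 0.0379, 0.0418]
orientation: [0.0, 0.997, -0.079, -0.0]
force: [0.4, 0.2, -0.1]
finger_gap: 0.0088
finger_force: 58.6
```

>>> {"method": "send_rows", "body": {"rows": [[[0.0005,0,0],0],[[0.0005,0,0],0],[[0.0005,0,0],0]]}}

```text
clock: 22.65
eef_pos: [0.5318, 0.0377, 0.0418]
orientation: [-0.0, 0.997, -0.079, -0.0]
force: [-0.2, 0.9, 1.0]
finger_gap: 0.0088
finger_force: 58.6
```

>>> {"method": "send_rows", "body": {"rows": [[[0.0005,0,0],0]]}}

```text
clock: 22.75
eef_pos: [0.5323, 0.0376, 0.0418]
orientation: [0.0, 0.997, -0.079, -0.0]
force: [0.6, 0.4, 0.1]
finger_gap: 0.0093
finger_force: 58.6
```

>>> {"method": "send_rows", "body": {"rows": [[[0,0,0],0],[[0,0,0],0],[[0,0,0],0],[[0,0,-0.045],0],[[0,0,-0.026],-0.1375]], "claw": 1}}

```text
clock: 23.25
eef_pos: [0.5326, 0.0376, 0.1146]
orientation: [-0.0, 1.0, -0.01, 0.0]
force: [1.2, 1.4, -0.3]
finger_gap: 0.0804
finger_force: 0.0
```

>>> {"method": "send_rows", "body": {"rows": [[[0,0,-0.026],-0.1375],[[0,0,-0.026],-0.1375],[[0,0,0],-0.1375],[[0,0,0],-0.1375],[[0,0,0],-0.1375]]}}

```text
clock: 23.75
eef_pos: [0.5323, 0.0376, 0.1651]
orientation: [0.0, 0.944, 0.33, 0.0]
force: [0.3, -0.2, 1.1]
finger_gap: 0.0854
finger_force: 0.0
```

>>> {"method": "send_rows", "body": {"rows": [[[0,0,0],-0.1375],[[0,0,0],-0.1375],[[0.0202,0.03965,0],0],[[0.0202,0.03965,0],0],[[0,0,0],0]]}}

```text
clock: 24.25
eef_pos: [0.6238, 0.0228, 0.1645]
orientation: [0.001, 0.891, 0.454, 0.001]
force: [0.2, 0.1, -0.8]
finger_gap: 0.0856
finger_force: 0.0
```

>>> {"method": "send_rows", "body": {"rows": [[[0,0,0.02],0],[[0,0,0.02],0],[[0,0,0.0155],0],[[0,0,0],0]]}}

```text
clock: 24.65
eef_pos: [0.6187, 0.0238, 0.1073]
orientation: [-0.001, 0.891, 0.454, -0.002]
force: [0.9, 0.7, 0.3]
finger_gap: 0.0855
finger_force: 0.0
```

>>> {"method": "send_rows", "body": {"rows": [[[0,0,0],0],[[0,0,0],0],[[0,0,0],0],[[0,0,0],0],[[0,0,0],0]], "claw": -1}}

```text
clock: 25.15
eef_pos: [0.6205, 0.0237, 0.1105]
orientation: [0.0, 0.891, 0.454, 0.0]
force: [-1.4, -0.1, 6.1]
finger_gap: 0.0346
finger_force: 59.4
```

>>> {"method": "send_rows", "body": {"rows": [[[0,0,0],0.1125],[[0,0,0],0.1125],[[0,0,0],0.1125],[[0,0,0],0.1125],[[0,0,0],0]]}}

```text
clock: 25.65
eef_pos: [0.6204, 0.0238, 0.1105]
orientation: [0.0, 0.97, 0.242, 0.0]
force: [-3.6, 0.6, 5.2]
finger_gap: 0.0345
finger_force: 59.2
```

>>> {"method": "send_rows", "body": {"rows": [[[0,0,0],0],[[0,0,0],0],[[0,0,0],0],[[0,0,-0.03],0],[[0,0,-0.0255],0]], "claw": 1}}

```text
clock: 26.15
eef_pos: [0.62, 0.0236, 0.1654]
orientation: [-0.0, 0.97, 0.244, -0.0]
force: [1.1, 0.2, 0.6]
finger_gap: 0.0854
finger_force: 0.0
```

>>> {"method": "send_rows", "body": {"rows": [[[-0.03543,-0.02693,0],0],[[-0.03543,-0.02693,0],0],[[0,0,0.02],0.13],[[0,0,0.02],0.13],[[0,0,0.02],0.13]]}}

```text
clock: 26.65
eef_pos: [0.5323, 0.0377, 0.1046]
orientation: [0.0, 0.999, 0.049, 0.001]
force: [0.5, 0.0, -0.2]
finger_gap: 0.085
finger_force: 0.0
```

>>> {"method": "send_rows", "body": {"rows": [[[0,0,0.02],0.13],[[0,0,0.02],0.13],[[0,0,0.02],0],[[0,0,0.0034],0],[[0,0,0],0]]}}

```text
clock: 27.15
eef_pos: [0.5322, 0.0376, 0.0414]
orientation: [0.0, 0.997, -0.079, -0.0]
force: [0.3, -0.1, -0.4]
finger_gap: 0.0853
finger_force: 0.0
```

>>> {"method": "send_rows", "body": {"rows": [[[0,0,0],0],[[0,0,0],0],[[0,0,0],0],[[0,0,0],0],[[0,0,0],0]], "claw": -1}}

```text
clock: 27.65
eef_pos: [0.5324, 0.0376, 0.0417]
orientation: [-0.0, 0.997, -0.079, 0.0]
force: [-0.6, 0.9, -0.2]
finger_gap: 0.0125
finger_force: 0.0
```

>>> {"method": "send_rows", "body": {"rows": [[[0,0,0],0],[[0,0,0],0]]}}

```text
clock: 27.85
eef_pos: [0.5326, 0.0376, 0.0418]
orientation: [-0.0, 0.997, -0.079, 0.0]
force: [-1.0, 0.3, 6.1]
finger_gap: 0.0092
finger_force: 59.1
```

>>> {"method": "send_rows", "body": {"rows": [[[0,0,-0.0004],0],[[0,0,0],0],[[-0.0005,0,0],0],[[-0.0005,0,0],0],[[-0.0005,0,0],0]]}}

```text
clock: 28.35
eef_pos: [0.5308, 0.0379, 0.0418]
orientation: [0.0, 0.997, -0.079, -0.0]
force: [-0.1, -0.6, -0.2]
finger_gap: 0.0092
finger_force: 58.7
```

>>> {"method": "send_rows", "body": {"rows": [[[-0.0005,0,0],0]]}}

```text
clock: 28.45
eef_pos: [0.5302, 0.038, 0.0419]
orientation: [0.0, 0.997, -0.079, -0.0]
force: [1.6, -0.0, 0.6]
finger_gap: 0.0092
finger_force: 58.7
```

>>> {"method": "send_rows", "body": {"rows": [[[0.0005,0,0],0],[[0.0005,0,0],0],[[0.0005,0,0],0]]}}

```text
clock: 28.75
eef_pos: [0.5318, 0.0377, 0.0418]
orientation: [0.0, 0.997, -0.079, -0.0]
force: [-0.4, 0.2, 0.6]
finger_gap: 0.0087
finger_force: 58.7
```

>>> {"method": "send_rows", "body": {"rows": [[[0.0005,0,0],0]]}}

```text
clock: 28.85
eef_pos: [0.5323, 0.0377, 0.0418]
orientation: [-0.0, 0.997, -0.079, -0.0]
force: [-0.3, 0.7, 0.7]
finger_gap: 0.0089
finger_force: 58.7
```

>>> {"method": "send_rows", "body": {"rows": [[[0,0,0],0],[[0,0,0],0],[[0,0,0],0],[[0,0,-0.045],0],[[0,0,-0.026],-0.1375]], "claw": 1}}

```text
clock: 29.35
eef_pos: [0.5326, 0.0376, 0.1146]
orientation: [0.0, 1.0, -0.01, 0.0]
force: [0.7, -0.3, 0.9]
finger_gap: 0.0803
finger_force: 0.0
```

>>> {"method": "send_rows", "body": {"rows": [[[0,0,-0.026],-0.1375],[[0,0,-0.026],-0.1375],[[0,0,0],-0.1375],[[0,0,0],-0.1375],[[0,0,0],-0.1375]]}}

```text
clock: 29.85
eef_pos: [0.5323, 0.0376, 0.1651]
orientation: [0.0, 0.944, 0.33, 0.0]
force: [-0.1, -0.0, -0.3]
finger_gap: 0.0853
finger_force: 0.0
```

>>> {"method": "send_rows", "body": {"rows": [[[0,0,0],-0.1375],[[0,0,0],-0.1375],[[0.0202,0.03965,0],0],[[0.0202,0.03965,0],0],[[0,0,0],0]]}}

```text
clock: 30.35
eef_pos: [0.6238, 0.0228, 0.1645]
orientation: [0.001, 0.891, 0.454, 0.001]
force: [-0.8, 0.1, -0.3]
finger_gap: 0.0853
finger_force: 0.0
```

>>> {"method": "send_rows", "body": {"rows": [[[0,0,0.02],0],[[0,0,0.02],0],[[0,0,0.0155],0],[[0,0,0],0]]}}

```text
clock: 30.75
eef_pos: [0.6187, 0.0238, 0.1073]
orientation: [-0.001, 0.891, 0.454, -0.002]
force: [-0.1, -0.5, 0.1]
finger_gap: 0.0856
finger_force: 0.0
```

>>> {"method": "send_rows", "body": {"rows": [[[0,0,0],0],[[0,0,0],0],[[0,0,0],0],[[0,0,0],0],[[0,0,0],0]], "claw": -1}}

```text
clock: 31.25
eef_pos: [0.6205, 0.0237, 0.1105]
orientation: [0.0, 0.891, 0.454, 0.001]
force: [-2.3, 0.1, 6.0]
finger_gap: 0.0348
finger_force: 59.4
```

>>> {"method": "send_rows", "body": {"rows": [[[0,0,0],0.1],[[0,0,0],0.1],[[0,0,0],0.1],[[0,0,0],0]]}}

```text
clock: 31.65
eef_pos: [0.6205, 0.0238, 0.1105]
orientation: [0.0, 0.949, 0.314, 0.0]
force: [-2.6, -0.3, 5.3]
finger_gap: 0.0344
finger_force: 59.2
```

>>> {"method": "send_rows", "body": {"rows": [[[0,0,0],0],[[0,0,0],0],[[0,0,0],0],[[0,0,-0.03],0],[[0,0,-0.0255],0]], "claw": 1}}

```text
clock: 32.15
eef_pos: [0.62, 0.0237, 0.1654]
orientation: [-0.0, 0.949, 0.316, -0.0]
force: [1.0, -1.2, 0.3]
finger_gap: 0.0854
finger_force: 0.0
```

>>> {"method": "send_rows", "body": {"rows": [[[-0.031,-0.03192,0],0],[[-0.031,-0.03192,0],0],[[0,0,0.02],0.1333],[[0,0,0.02],0.1333],[[0,0,0.02],0.1333]]}}

```text
clock: 32.65
eef_pos: [0.5323, 0.0377, 0.1046]
orientation: [0.0, 0.993, 0.118, 0.001]
force: [0.8, -0.4, 0.2]
finger_gap: 0.0853
finger_force: 0.0
```

>>> {"method": "send_rows", "body": {"rows": [[[0,0,0.01],0.1333],[[0,0,0.01],0.1334],[[0,0,0.01],0.1334],[[0,0,0.03],0],[[0,0,0.0034],0]]}}

```text
clock: 33.15
eef_pos: [0.5307, 0.0377, 0.0392]
orientation: [0.0, 0.997, -0.079, -0.002]
force: [-0.2, -0.1, 0.8]
finger_gap: 0.0855
finger_force: 0.0
```

>>> {"method": "send_rows", "body": {"rows": [[[0,0,0],0],[[0,0,0],0],[[0,0,0],0],[[0,0,0],0],[[0,0,0],0]], "claw": -1}}

```text
clock: 33.65
eef_pos: [0.5326, 0.0377, 0.042]
orientation: [-0.0, 0.997, -0.079, 0.0]
force: [-0.4, -0.5, -0.3]
finger_gap: 0.0124
finger_force: 0.0
```

>>> {"method": "send_rows", "body": {"rows": [[[0,0,0],0],[[0,0,0],0],[[0,0,-0.0004],0],[[0,0,0],0]]}}

```text
clock: 34.05
eef_pos: [0.5325, 0.0377, 0.0421]
orientation: [-0.0, 0.997, -0.079, 0.0]
force: [0.1, -0.4, 3.3]
finger_gap: 0.0088
finger_force: 58.8
```

>>> {"method": "send_rows", "body": {"rows": [[[-0.0005,0,0],0],[[-0.0005,0,0],0]]}}

```text
clock: 34.25
eef_pos: [0.5317, 0.0378, 0.0421]
orientation: [-0.0, 0.997, -0.079, 0.001]
force: [2.2, -0.9, 2.8]
finger_gap: 0.0092
finger_force: 58.8
```

>>> {"method": "send_rows", "body": {"rows": [[[-0.0005,0,0],0]]}}

```text
clock: 34.35
eef_pos: [0.5312, 0.0379, 0.0421]
orientation: [-0.0, 0.997, -0.079, 0.0]
force: [3.2, -0.3, 3.5]
finger_gap: 0.009
finger_force: 58.8
```

>>> {"method": "send_rows", "body": {"rows": [[[-0.0005,0,0],0]]}}

```text
clock: 34.45
eef_pos: [0.5307, 0.038, 0.0421]
orientation: [-0.0, 0.997, -0.079, 0.0]
force: [2.1, 0.7, 4.3]
finger_gap: 0.0091
finger_force: 58.8
```

>>> {"method": "send_rows", "body": {"rows": [[[0.0005,0,0],0],[[0.0005,0,0],0]]}}

```text
clock: 34.65
eef_pos: [0.5307, 0.038, 0.0421]
orientation: [-0.0, 0.997, -0.079, -0.001]
force: [-3.5, 0.7, 9.9]
finger_gap: 0.0091
finger_force: 59.9
```

>>> {"method": "send_rows", "body": {"rows": [[[0.0005,0,0],0]]}}

```text
clock: 34.75
eef_pos: [0.5311, 0.0379, 0.0421]
orientation: [-0.0, 0.997, -0.079, -0.001]
force: [-4.5, 1.2, 9.6]
finger_gap: 0.009
finger_force: 59.9
```

>>> {"method": "send_rows", "body": {"rows": [[[0.0005,0,0],0]]}}

```text
clock: 34.85
eef_pos: [0.5316, 0.0378, 0.0421]
orientation: [-0.0, 0.997, -0.079, -0.001]
force: [-3.3, 0.1, 9.5]
finger_gap: 0.0094
finger_force: 59.9
```

>>> {"method": "send_rows", "body": {"rows": [[[0,0,-0.0003],0],[[-0.0006,0,0],0],[[-0.0005,0,0],0]]}}

```text
clock: 35.15
eef_pos: [0.5312, 0.0378, 0.0421]
orientation: [0.0, 0.997, -0.079, 0.0]
force: [0.5, 0.0, 2.3]
finger_gap: 0.009
finger_force: 58.7
```

>>> {"method": "send_rows", "body": {"rows": [[[-0.0004,0,0],0]]}}

```text
clock: 35.25
eef_pos: [0.5309, 0.0379, 0.0421]
orientation: [-0.0, 0.997, -0.079, 0.0]
force: [1.5, -0.1, 1.8]
finger_gap: 0.0093
finger_force: 58.7
```

>>> {"method": "send_rows", "body": {"rows": [[[-0.0004,0,0],0]]}}

```text
clock: 35.35
eef_pos: [0.5304, 0.038, 0.0421]
orientation: [0.0, 0.997, -0.079, -0.0]
force: [1.4, 0.2, 2.1]
finger_gap: 0.0091
finger_force: 58.7
```

>>> {"method": "send_rows", "body": {"rows": [[[-0.0004,0,0],0]]}}

```text
clock: 35.45
eef_pos: [0.53, 0.038, 0.0421]
orientation: [0.0, 0.997, -0.079, -0.0]
force: [1.2, -0.6, 0.0]
finger_gap: 0.0092
finger_force: 58.7
```

>>> {"method": "send_rows", "body": {"rows": [[[-0.0004,0,0],0]]}}

```text
clock: 35.55
eef_pos: [0.5296, 0.0381, 0.0421]
orientation: [-0.0, 0.997, -0.079, -0.0]
force: [1.5, -0.3, 0.3]
finger_gap: 0.0091
finger_force: 58.7
```

>>> {"method": "send_rows", "body": {"rows": [[[0.0006,0,0],0],[[0.0006,0,0],0]]}}

```text
clock: 35.75
eef_pos: [0.5304, 0.038, 0.0421]
orientation: [0.0, 0.997, -0.079, -0.001]
force: [-1.3, -0.7, 3.6]
finger_gap: 0.0085
finger_force: 58.9
```

>>> {"method": "send_rows", "body": {"rows": [[[0.0005,0,0],0]]}}

```text
clock: 35.85
eef_pos: [0.531, 0.0379, 0.0421]
orientation: [0.0, 0.997, -0.079, -0.0]
force: [-1.6, 1.3, 3.1]
finger_gap: 0.0091
finger_force: 58.9
```

>>> {"method": "send_rows", "body": {"rows": [[[0.0005,0,0],0]]}}

```text
clock: 35.95
eef_pos: [0.5317, 0.0378, 0.0421]
orientation: [0.0, 0.997, -0.079, -0.0]
force: [-2.3, 0.2, 2.9]
finger_gap: 0.0093
finger_force: 58.9
```

>>> {"method": "send_rows", "body": {"rows": [[[0.0005,0,0],0]]}}

```text
clock: 36.05
eef_pos: [0.5322, 0.0377, 0.0421]
orientation: [0.0, 0.997, -0.079, -0.0]
force: [-2.3, -0.0, 1.9]
finger_gap: 0.0088
finger_force: 58.9
```

>>> {"method": "send_rows", "body": {"rows": [[[0,0,0],0]]}}

```text
clock: 36.15
eef_pos: [0.5323, 0.0377, 0.0421]
orientation: [-0.0, 0.997, -0.079, -0.0]
force: [-0.6, 0.7, 1.5]
finger_gap: 0.0091
finger_force: 58.8
```

Drag now is about 1.3–1.5 N, so I'll add 0.15 rad and test again.

>>> {"method": "send_rows", "body": {"rows": [[[0,0,0],0],[[0,0,0],0],[[0,0,0],0],[[0,0,-0.045],0],[[0,0,-0.026],-0.1375]], "claw": 1}}

```text
clock: 36.65
eef_pos: [0.5327, 0.0377, 0.1149]
orientation: [0.0, 1.0, -0.01, 0.0]
force: [0.2, 0.8, 0.1]
finger_gap: 0.0805
finger_force: 0.0
```

>>> {"method": "send_rows", "body": {"rows": [[[0,0,-0.026],-0.1375],[[0,0,-0.026],-0.1375],[[0,0,0],-0.1375],[[0,0,0],-0.1375],[[0,0,0],-0.1375]]}}

```text
clock: 37.15
eef_pos: [0.5323, 0.0377, 0.1654]
orientation: [0.0, 0.944, 0.33, 0.0]
force: [-0.8, -0.1, -1.0]
finger_gap: 0.0854
finger_force: 0.0
```

>>> {"method": "send_rows", "body": {"rows": [[[0,0,0],-0.1375],[[0,0,0],-0.1375],[[0.0202,0.03965,0],0],[[0.0202,0.03965,0],0],[[0,0,0],0]]}}

```text
clock: 37.65
eef_pos: [0.6239, 0.0228, 0.1648]
orientation: [0.001, 0.891, 0.454, 0.001]
force: [-1.2, 0.0, -0.0]
finger_gap: 0.0851
finger_force: 0.0
```

>>> {"method": "send_rows", "body": {"rows": [[[0,0,0.02],0],[[0,0,0.02],0],[[0,0,0.0155],0],[[0,0,0],0]]}}

```text
clock: 38.05
eef_pos: [0.6188, 0.0238, 0.1076]
orientation: [-0.001, 0.891, 0.454, -0.002]
force: [-0.8, -0.3, 0.3]
finger_gap: 0.0855
finger_force: 0.0
```

>>> {"method": "send_rows", "body": {"rows": [[[0,0,0],0],[[0,0,0],0],[[0,0,0],0],[[0,0,0],0],[[0,0,0],0]], "claw": -1}}

```text
clock: 38.55
eef_pos: [0.6205, 0.0238, 0.1108]
orientation: [0.0, 0.891, 0.454, 0.001]
force: [-2.4, 0.2, 6.0]
finger_gap: 0.0347
finger_force: 59.4
```

>>> {"method": "send_rows", "body": {"rows": [[[0,0,0],0.075],[[0,0,0],0.075],[[0,0,0],0],[[0,0,0],0]]}}

```text
clock: 38.95
eef_pos: [0.6205, 0.0238, 0.1108]
orientation: [0.0, 0.923, 0.386, 0.001]
force: [-1.4, 0.1, 5.4]
finger_gap: 0.0344
finger_force: 59.2
```

>>> {"method": "send_rows", "body": {"rows": [[[0,0,0],0],[[0,0,0],0],[[0,0,0],0],[[0,0,-0.03],0],[[0,0,-0.0255],0]], "claw": 1}}

```text
clock: 39.45
eef_pos: [0.62, 0.0237, 0.1657]
orientation: [-0.0, 0.923, 0.386, -0.0]
force: [1.0, 0.4, 1.4]
finger_gap: 0.0852
finger_force: 0.0
```

>>> {"method": "send_rows", "body": {"rows": [[[-0.02589,-0.0362,0],0],[[-0.02589,-0.0362,0],0],[[0,0,0],0.1357],[[0,0,0.02],0.1357],[[0,0,0.02],0.1357]]}}

```text
clock: 39.95
eef_pos: [0.5326, 0.0378, 0.1254]
orientation: [0.0, 0.982, 0.189, 0.001]
force: [0.4, 0.3, 0.3]
finger_gap: 0.0852
finger_force: 0.0
```

>>> {"method": "send_rows", "body": {"rows": [[[0,0,0.02],0.1357],[[0,0,0.01],0.1357],[[0,0,0.01],0.1357],[[0,0,0.01],0.1358],[[0,0,0.03],0]]}}

```text
clock: 40.45
eef_pos: [0.5339, 0.0377, 0.0464]
orientation: [-0.0, 0.997, -0.081, 0.002]
force: [1.5, -0.1, 0.2]
finger_gap: 0.0854
finger_force: 0.0
```

>>> {"method": "send_rows", "body": {"rows": [[[0,0,0.0037],0],[[0,0,0],0]]}}

```text
clock: 40.65
eef_pos: [0.5319, 0.0377, 0.0412]
orientation: [0.0, 0.997, -0.079, -0.001]
force: [-0.5, 0.2, 0.3]
finger_gap: 0.0851
finger_force: 0.0
```

>>> {"method": "send_rows", "body": {"rows": [[[0,0,0],0],[[0,0,0],0],[[0,0,0],0],[[0,0,0],0],[[0,0,0],0]], "claw": -1}}

```text
clock: 41.15
eef_pos: [0.5324, 0.0377, 0.0418]
orientation: [-0.0, 0.997, -0.079, 0.0]
force: [-0.6, 0.9, 0.4]
finger_gap: 0.0124
finger_force: 0.0
```

>>> {"method": "send_rows", "body": {"rows": [[[0,0,0],0],[[0,0,0],0],[[0,0,-0.0007],0],[[0,0,0],0]]}}

```text
clock: 41.55
eef_pos: [0.5323, 0.0377, 0.0421]
orientation: [-0.0, 0.997, -0.079, 0.0]
force: [1.4, -0.3, -3.6]
finger_gap: 0.0091
finger_force: 58.3
```

>>> {"method": "send_rows", "body": {"rows": [[[-0.0006,0,0],0],[[-0.0006,0,0],0]]}}

```text
clock: 41.75
eef_pos: [0.5311, 0.0379, 0.0421]
orientation: [0.0, 0.997, -0.079, -0.0]
force: [2.0, 0.5, -2.7]
finger_gap: 0.009
finger_force: 58.3
```

>>> {"method": "send_rows", "body": {"rows": [[[-0.0004,0,0],0]]}}

```text
clock: 41.85
eef_pos: [0.5306, 0.038, 0.0421]
orientation: [-0.0, 0.997, -0.079, -0.0]
force: [1.4, -1.1, -3.0]
finger_gap: 0.0093
finger_force: 58.3
```

>>> {"method": "send_rows", "body": {"rows": [[[-0.0004,0,0],0]]}}

```text
clock: 41.95
eef_pos: [0.5302, 0.038, 0.0421]
orientation: [0.0, 0.997, -0.079, -0.0]
force: [0.7, 0.3, -1.5]
finger_gap: 0.009
finger_force: 58.3
```

>>> {"method": "send_rows", "body": {"rows": [[[-0.0004,0,0],0]]}}

```text
clock: 42.05
eef_pos: [0.5298, 0.0381, 0.0421]
orientation: [0.0, 0.997, -0.079, -0.0]
force: [1.8, -1.2, -2.5]
finger_gap: 0.009
finger_force: 58.3
```

>>> {"method": "send_rows", "body": {"rows": [[[0.0006,0,0],0],[[0.0006,0,0],0]]}}

```text
clock: 42.25
eef_pos: [0.5306, 0.038, 0.0421]
orientation: [0.0, 0.997, -0.079, -0.001]
force: [-1.5, 0.3, -0.2]
finger_gap: 0.0092
finger_force: 58.5
```

>>> {"method": "send_rows", "body": {"rows": [[[0.0004,0,0],0]]}}

```text
clock: 42.35
eef_pos: [0.5312, 0.0379, 0.0421]
orientation: [0.0, 0.997, -0.079, -0.0]
force: [-1.9, 0.9, -0.7]
finger_gap: 0.0088
finger_force: 58.5
```

>>> {"method": "send_rows", "body": {"rows": [[[0.0004,0,0],0]]}}

```text
clock: 42.45
eef_pos: [0.5317, 0.0378, 0.0421]
orientation: [0.0, 0.997, -0.079, -0.0]
force: [-1.6, 0.8, -1.6]
finger_gap: 0.0093
finger_force: 58.5
```

>>> {"method": "send_rows", "body": {"rows": [[[0.0004,0,0],0]]}}

```text
clock: 42.55
eef_pos: [0.5322, 0.0377, 0.0421]
orientation: [0.0, 0.997, -0.079, -0.0]
force: [-1.7, 0.7, -1.7]
finger_gap: 0.0089
finger_force: 58.5
```

>>> {"method": "send_rows", "body": {"rows": [[[0,0,0],0]]}}

```text
clock: 42.65
eef_pos: [0.5322, 0.0377, 0.0421]
orientation: [0.0, 0.997, -0.079, -0.0]
force: [-0.7, -0.8, -1.2]
finger_gap: 0.009
finger_force: 58.5
```

>>> {"method": "send_rows", "body": {"rows": [[[0,0,0.0003],0],[[0,0,0],0],[[-0.0006,0,0],0],[[-0.0006,0,0],0]]}}

```text
clock: 43.05
eef_pos: [0.5316, 0.0378, 0.042]
orientation: [-0.0, 0.997, -0.079, 0.001]
force: [1.6, -1.1, -2.7]
finger_gap: 0.0088
finger_force: 58.3
```

>>> {"method": "send_rows", "body": {"rows": [[[-0.0004,0,0],0]]}}

```text
clock: 43.15
eef_pos: [0.531, 0.0379, 0.042]
orientation: [-0.0, 0.997, -0.079, 0.0]
force: [0.6, -0.1, -3.1]
finger_gap: 0.0091
finger_force: 58.4
```

>>> {"method": "send_rows", "body": {"rows": [[[-0.0004,0,0],0]]}}

```text
clock: 43.25
eef_pos: [0.5306, 0.038, 0.042]
orientation: [-0.0, 0.997, -0.079, 0.0]
force: [1.5, -0.3, -2.5]
finger_gap: 0.0087
finger_force: 58.4
```

>>> {"method": "send_rows", "body": {"rows": [[[-0.0004,0,0],0]]}}

```text
clock: 43.35
eef_pos: [0.5301, 0.0381, 0.042]
orientation: [-0.0, 0.997, -0.079, 0.0]
force: [1.2, -0.1, -1.6]
finger_gap: 0.0088
finger_force: 58.4
```

>>> {"method": "send_rows", "body": {"rows": [[[-0.0004,0,0],0]]}}

```text
clock: 43.45
eef_pos: [0.5297, 0.0382, 0.042]
orientation: [-0.0, 0.997, -0.079, 0.0]
force: [1.1, -0.6, -2.0]
finger_gap: 0.009
finger_force: 58.4
```

>>> {"method": "send_rows", "body": {"rows": [[[0.0006,0,0],0],[[0.0006,0,0],0]]}}

```text
clock: 43.65
eef_pos: [0.5303, 0.038, 0.0419]
orientation: [0.0, 0.997, -0.079, -0.001]
force: [-2.7, 0.7, 1.2]
finger_gap: 0.0093
finger_force: 58.9
```

>>> {"method": "send_rows", "body": {"rows": [[[0.0004,0,0],0]]}}

```text
clock: 43.75
eef_pos: [0.5309, 0.0379, 0.0419]
orientation: [0.0, 0.997, -0.079, -0.0]
force: [-2.1, 0.3, 1.8]
finger_gap: 0.009
finger_force: 58.9
```

>>> {"method": "send_rows", "body": {"rows": [[[0.0004,0,0],0]]}}

```text
clock: 43.85
eef_pos: [0.5313, 0.0379, 0.0419]
orientation: [0.0, 0.997, -0.079, -0.0]
force: [-2.6, 0.2, 1.2]
finger_gap: 0.009
finger_force: 58.9
```

>>> {"method": "send_rows", "body": {"rows": [[[0.0004,0,0],0]]}}

```text
clock: 43.95
eef_pos: [0.5318, 0.0378, 0.0419]
orientation: [0.0, 0.997, -0.079, -0.0]
force: [-2.6, -0.2, 1.4]
finger_gap: 0.0091
finger_force: 58.9
```

>>> {"method": "send_rows", "body": {"rows": [[[0.0004,0,0],0]]}}

```text
clock: 44.05
eef_pos: [0.5323, 0.0377, 0.0419]
orientation: [-0.0, 0.997, -0.079, -0.0]
force: [-1.6, 0.2, 2.0]
finger_gap: 0.0092
finger_force: 58.9
```

Drag reads about 2.0 N once I allow for the vertical load, so I'll add 0.09 rad.

>>> {"method": "send_rows", "body": {"rows": [[[0,0,0],0],[[0,0,0],0],[[0,0,0],0],[[0,0,-0.045],0],[[0,0,-0.026],-0.1375]], "claw": 1}}

```text
clock: 44.55
eef_pos: [0.5328, 0.0377, 0.1147]
orientation: [-0.0, 1.0, -0.01, 0.001]
force: [0.9, 0.3, -0.0]
finger_gap: 0.0801
finger_force: 0.0
```

>>> {"method": "send_rows", "body": {"rows": [[[0,0,-0.026],-0.1375],[[0,0,-0.026],-0.1375],[[0,0,0],-0.1375],[[0,0,0],-0.1375],[[0,0,0],-0.1375]]}}

```text
clock: 45.05
eef_pos: [0.5324, 0.0377, 0.1652]
orientation: [0.0, 0.944, 0.33, 0.0]
force: [-0.5, 0.4, -0.5]
finger_gap: 0.0854
finger_force: 0.0
```

>>> {"method": "send_rows", "body": {"rows": [[[0,0,0],-0.1375],[[0,0,0],-0.1375],[[0.0202,0.03965,0],0],[[0.0202,0.03965,0],0],[[0,0,0],0]]}}

```text
clock: 45.55
eef_pos: [0.6239, 0.0228, 0.1646]
orientation: [0.001, 0.891, 0.454, 0.001]
force: [0.1, 0.9, -1.2]
finger_gap: 0.0855
finger_force: 0.0
```

>>> {"method": "send_rows", "body": {"rows": [[[0,0,0.02],0],[[0,0,0.02],0],[[0,0,0.0155],0],[[0,0,0],0]]}}

```text
clock: 45.95
eef_pos: [0.6188, 0.0239, 0.1074]
orientation: [-0.001, 0.891, 0.454, -0.002]
force: [0.8, 0.3, 0.9]
finger_gap: 0.0855
finger_force: 0.0
```

>>> {"method": "send_rows", "body": {"rows": [[[0,0,0],0],[[0,0,0],0],[[0,0,0],0],[[0,0,0],0],[[0,0,0],0]], "claw": -1}}

```text
clock: 46.45
eef_pos: [0.6205, 0.0238, 0.1105]
orientation: [0.0, 0.891, 0.454, 0.001]
force: [-1.8, 0.9, 5.3]
finger_gap: 0.0344
finger_force: 59.4
```

>>> {"method": "send_rows", "body": {"rows": [[[0,0,0],0.045],[[0,0,0],0.045],[[0,0,0],0],[[0,0,0],0]]}}

```text
clock: 46.85
eef_pos: [0.6205, 0.0238, 0.1104]
orientation: [0.0, 0.911, 0.413, 0.001]
force: [-1.6, -0.2, 4.8]
finger_gap: 0.0345
finger_force: 59.2
```

>>> {"method": "send_rows", "body": {"rows": [[[0,0,0],0],[[0,0,0],0],[[0,0,0],0],[[0,0,-0.03],0],[[0,0,-0.0255],0]], "claw": 1}}

```text
clock: 47.35
eef_pos: [0.62, 0.0238, 0.1654]
orientation: [-0.0, 0.911, 0.413, -0.0]
force: [1.1, -0.8, 0.1]
finger_gap: 0.0856
finger_force: 0.0
```

>>> {"method": "send_rows", "body": {"rows": [[[-0.02367,-0.03768,0],0],[[-0.02367,-0.03768,0],0],[[0,0,0],0.1443],[[0,0,0.02],0.1443],[[0,0,0.02],0.1443]]}}

```text
clock: 47.85
eef_pos: [0.5326, 0.0378, 0.1251]
orientation: [0.0, 0.979, 0.205, 0.001]
force: [-0.0, -0.1, 0.5]
finger_gap: 0.0854
finger_force: 0.0
```

>>> {"method": "send_rows", "body": {"rows": [[[0,0,0.02],0.1443],[[0,0,0.01],0.1443],[[0,0,0.01],0.1443],[[0,0,0.01],0.1442],[[0,0,0.03],0]]}}

```text
clock: 48.35
eef_pos: [0.534, 0.0377, 0.0461]
orientation: [-0.0, 0.997, -0.081, 0.002]
force: [0.8, -0.1, -0.9]
finger_gap: 0.0852
finger_force: 0.0
```

>>> {"method": "send_rows", "body": {"rows": [[[0,0,0.0034],0],[[0,0,0],0]]}}

```text
clock: 48.55
eef_pos: [0.532, 0.0378, 0.0413]
orientation: [0.0, 0.997, -0.079, -0.001]
force: [0.1, 0.2, -0.4]
finger_gap: 0.0859
finger_force: 0.0
```

>>> {"method": "send_rows", "body": {"rows": [[[0,0,0],0],[[0,0,0],0],[[0,0,0],0],[[0,0,0],0],[[0,0,0],0]], "claw": -1}}

```text
clock: 49.05
eef_pos: [0.5325, 0.0377, 0.0418]
orientation: [-0.0, 0.997, -0.079, 0.0]
force: [-0.2, -0.8, 0.2]
finger_gap: 0.012
finger_force: 0.0
```

>>> {"method": "send_rows", "body": {"rows": [[[0,0,0],0],[[0,0,0],0],[[0,0,-0.0004],0],[[0,0,0],0]]}}

```text
clock: 49.45
eef_pos: [0.5324, 0.0377, 0.0419]
orientation: [-0.0, 0.997, -0.079, 0.0]
force: [1.3, -0.1, -0.5]
finger_gap: 0.0089
finger_force: 58.5
```

>>> {"method": "send_rows", "body": {"rows": [[[-0.0006,0,0],0],[[-0.0006,0,0],0]]}}

```text
clock: 49.65
eef_pos: [0.5314, 0.0379, 0.0419]
orientation: [-0.0, 0.997, -0.079, 0.0]
force: [2.4, 0.2, -0.5]
finger_gap: 0.0092
finger_force: 58.4
```

>>> {"method": "send_rows", "body": {"rows": [[[-0.0004,0,0],0]]}}

```text
clock: 49.75
eef_pos: [0.5309, 0.038, 0.0419]
orientation: [-0.0, 0.997, -0.079, 0.0]
force: [2.1, 0.1, -0.2]
finger_gap: 0.0091
finger_force: 58.4
```

>>> {"method": "send_rows", "body": {"rows": [[[-0.0004,0,0],0]]}}

```text
clock: 49.85
eef_pos: [0.5304, 0.0381, 0.0419]
orientation: [-0.0, 0.997, -0.079, 0.0]
force: [1.5, 0.1, -0.7]
finger_gap: 0.0091
finger_force: 58.4
```

>>> {"method": "send_rows", "body": {"rows": [[[-0.0004,0,0],0]]}}

```text
clock: 49.95
eef_pos: [0.53, 0.0381, 0.0419]
orientation: [-0.0, 0.997, -0.079, 0.0]
force: [2.1, -0.5, -1.9]
finger_gap: 0.0088
finger_force: 58.4
```

>>> {"method": "send_rows", "body": {"rows": [[[0.0006,0,0],0],[[0.0006,0,0],0]]}}

```text
clock: 50.15
eef_pos: [0.5304, 0.038, 0.0419]
orientation: [0.0, 0.997, -0.079, -0.001]
force: [-4.3, 1.4, 4.9]
finger_gap: 0.009
finger_force: 59.1
```

>>> {"method": "send_rows", "body": {"rows": [[[0.0004,0,0],0]]}}

```text
clock: 50.25
eef_pos: [0.531, 0.0379, 0.0419]
orientation: [0.0, 0.997, -0.079, -0.001]
force: [-2.9, 0.7, 4.6]
finger_gap: 0.0089
finger_force: 59.1
```

>>> {"method": "send_rows", "body": {"rows": [[[0.0004,0,0],0]]}}

```text
clock: 50.35
eef_pos: [0.5316, 0.0379, 0.0419]
orientation: [0.0, 0.997, -0.079, -0.0]
force: [-4.8, -0.0, 4.1]
finger_gap: 0.0089
finger_force: 59.1
```

>>> {"method": "send_rows", "body": {"rows": [[[0.0004,0,0],0]]}}

```text
clock: 50.45
eef_pos: [0.5321, 0.0377, 0.0419]
orientation: [0.0, 0.997, -0.079, -0.0]
force: [-3.6, 1.1, 5.1]
finger_gap: 0.009
finger_force: 59.1
```

>>> {"method": "send_rows", "body": {"rows": [[[0,0,0],0]]}}

```text
clock: 50.55
eef_pos: [0.5322, 0.0377, 0.0419]
orientation: [0.0, 0.997, -0.079, -0.0]
force: [-4.2, 0.9, 4.4]
finger_gap: 0.0086
finger_force: 59.1
```

Drag is about 2.4 N. I'll add a last 0.05 rad, lift clear and take a final look.

>>> {"method": "send_rows", "body": {"rows": [[[0,0,0],0],[[0,0,0],0],[[0,0,0],0],[[0,0,-0.045],0],[[0,0,-0.026],-0.1375]], "claw": 1}}

```text
clock: 51.05
eef_pos: [0.5328, 0.0377, 0.1146]
orientation: [0.0, 1.0, -0.01, 0.001]
force: [-0.6, 0.6, 0.5]
finger_gap: 0.0801
finger_force: 0.0
```

>>> {"method": "send_rows", "body": {"rows": [[[0,0,-0.026],-0.1375],[[0,0,-0.026],-0.1375],[[0,0,0],-0.1375],[[0,0,0],-0.1375],[[0,0,0],-0.1375]]}}

```text
clock: 51.55
eef_pos: [0.5325, 0.0377, 0.1651]
orientation: [0.0, 0.944, 0.33, 0.0]
force: [0.1, 0.7, 0.2]
finger_gap: 0.0852
finger_force: 0.0
```

>>> {"method": "send_rows", "body": {"rows": [[[0,0,0],-0.1375],[[0,0,0],-0.1375],[[0.0202,0.03965,0],0],[[0.0202,0.03965,0],0],[[0,0,0],0]]}}

```text
clock: 52.05
eef_pos: [0.6239, 0.0229, 0.1645]
orientation: [0.001, 0.891, 0.454, 0.001]
force: [-0.8, -0.3, -0.0]
finger_gap: 0.0856
finger_force: 0.0
```

>>> {"method": "send_rows", "body": {"rows": [[[0,0,0.02],0],[[0,0,0.02],0],[[0,0,0.0155],0],[[0,0,0],0]]}}

```text
clock: 52.45
eef_pos: [0.6188, 0.0239, 0.1073]
orientation: [-0.001, 0.891, 0.454, -0.002]
force: [-0.4, -0.3, -0.2]
finger_gap: 0.0855
finger_force: 0.0
```

>>> {"method": "send_rows", "body": {"rows": [[[0,0,0],0],[[0,0,0],0],[[0,0,0],0],[[0,0,0],0],[[0,0,0],0]], "claw": -1}}

```text
clock: 52.95
eef_pos: [0.6206, 0.0238, 0.1105]
orientation: [0.0, 0.891, 0.454, 0.001]
force: [-2.6, 0.3, 5.3]
finger_gap: 0.0344
finger_force: 59.4
```

>>> {"method": "send_rows", "body": {"rows": [[[0,0,0],0.025],[[0,0,0],0.025],[[0,0,0],0],[[0,0,0],0]]}}

```text
clock: 53.35
eef_pos: [0.6205, 0.0238, 0.1105]
orientation: [0.0, 0.902, 0.431, 0.001]
force: [-2.6, 0.5, 6.0]
finger_gap: 0.0352
finger_force: 59.2
```

>>> {"method": "send_rows", "body": {"rows": [[[0,0,0],0],[[0,0,0],0],[[0,0,0],0],[[0,0,-0.03],0],[[0,0,-0.0255],0]], "claw": 1}}

```text
clock: 53.85
eef_pos: [0.62, 0.0238, 0.1655]
orientation: [-0.0, 0.902, 0.431, -0.0]
force: [0.4, -0.4, 0.3]
finger_gap: 0.0855
finger_force: 0.0
```

>>> {"method": "send_rows", "body": {"rows": [[[0,0,-0.04],0],[[0,0,0],0],[[0,0,0],0]]}}

```text
clock: 54.15
eef_pos: [0.6204, 0.0238, 0.2055]
orientation: [0.0, 0.902, 0.431, 0.001]
force: [0.2, 0.4, 0.0]
finger_gap: 0.0853
finger_force: 0.0
```

```bash
python3 - <<'E'
from h import *
from bench import readout
import cv2
b=viewer.read_camera("side")[:,:,::-1]
s=readout.sense();print(s["clock"],s["eef_pos"],s["force"])
cv2.imwrite("pics/end.png",cv2.resize(b[190:250,305:395],None,fx=8,fy=8,interpolation=cv2.INTER_CUBIC))
E
```

```text
54.2 [0.61988401 0.02378974 0.20432942] [ 0.4691434   0.214925   -0.00642984]
```

View pics/end.png

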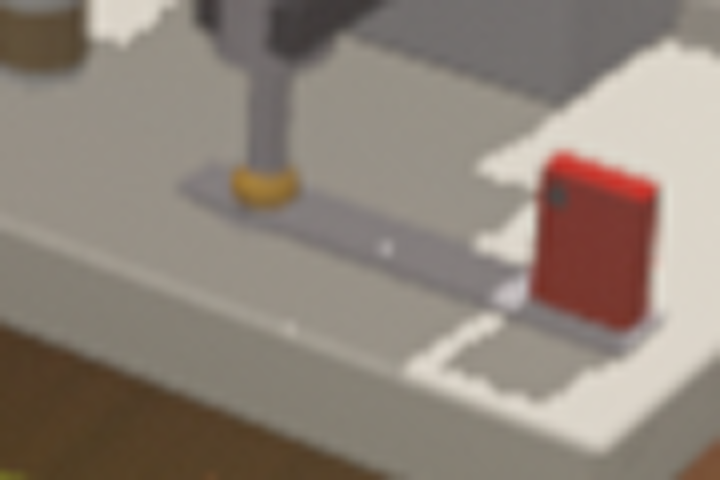

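The foot sits on the blade, and the line shows at (334.9,216), level with the middle of the foot. The gauge is flat on the deck and the robot is clear, so I'm handing in.

```bash
python3 -c "from bench import hand_in; print(hand_in())"
```

```text
the job is handed in; nothing more can be done
None
```

The job is handed in: the gauge lies flat under the foot with its line within about 1 mm of the foot's middle. The last pull test read about 2.4 N; I then turned the knob 0.05 rad further, aiming for 3 N, and did not test again. On the first approach to the knob the gripper touched the column with about 9 N. The vials and dish were not touched.

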